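# Work a sample jar into the row between its two neighbours

### The job

Two glass sample jars stand in the low wooden rail with a gap between them that is too narrow for a third. Slide the third jar, the one out in front, along the table into that gap so that it works its neighbours apart, until all three stand upright in one row against the back of the rail. Be gentle (if it binds, ease it from side to side instead of shoving), do not lift the jar, and touch neither of the other two jars with the gripper nor disturb anything else.

Things in the scene. Friction and masses are not known exactly. Their poses are not given: they have to be found in the camera images.
- jar_rail: low light-wood rail fixed to the table, open to the front and above: straight back and two cheeks, 36 mm high, 12 mm thick. Origin on the table, middle of the back's inner face (x = 0). +x points from the open front to the back (the way the jar goes in), y along the back, z up. Inner faces of the cheeks at y = +118 and -118 mm; they reach forward to x = -80 mm.
- jar_new: the third jar, alone 135 to 165 mm before the rail's back: open glass jar with coffee in it, straight sides (slightly facetted), 73 mm across, 80 mm high, 0.15 to 0.31 kg. Origin at the centre of its underside. Push it low, e.g. with two fingertips 50 mm apart. Friction about 0.6: pushed straight into the gap it binds; moved sideways it carries one neighbour along. 10 to 15 N is ample.
- jar_left: like jar_new, loose in the rail on the +y side of the gap, 1 to 4 mm before the back; origin at the centre of its underside. The gap between the two jars in the rail is 38 to 52 mm wide; some 40 to 50 mm of free length more is shared unevenly between their outer sides and the cheeks.
- jar_right: like jar_left, on the -y side of the gap.
- timer: bystander: round white kitchen timer with a red bar grip, 58 mm across, 39 mm high; origin at the centre of its underside.
- cup_white: bystander: off-white stoneware tasting cup, 68 mm across, 62 mm high; origin at the centre of its underside.
- cup_grey: bystander: dark grey-green stoneware tasting cup, 68 mm across, 62 mm high; origin at the centre of its underside.
- tamper: bystander: coffee tamper with a wooden knob, 58 mm across, 86 mm high; origin at the centre of its underside.

How it is judged:
By the outcome, as a careful person would: the job done as asked, in the order asked, and still so for the second after the job is handed in, with the robot touching nothing.
It also fails if it takes over 64 s, if anything falls off the work surface, if the arm or the gripper's body presses on something with over 40 N, if the wrist force passes 120 N, or if a joint passes its speed limit or range.

### The arm

A 6-joint arm with a two-finger parallel gripper is mounted at the origin on a cart in front of the work surface, level with it; the furniture and walls round the work are solid. World frame = base frame: x ahead of the robot, y to its left, z up, the work surface at z = 0. Lengths are in m, angles in rad, forces in N, time in s.
With the tool pointing down it reaches from about 0.35 to 0.925 m from the base axis. Payload 6.4 kg.
Tool frame: the origin (TCP) lies midway between the tips of the shut fingers; the grasp point (between the pads) lies 19 mm behind it; z points along the fingers, y is the line along which they close (so a half turn about z gives the same grasp; the last joint's range is limited). The gripper opens to 94 mm and grips with 3 to 60 N. Pads are 16 mm wide; open, the fingers measure 119 mm over their backs; the gripper's body (75 mm by 177 mm) begins 78 mm behind the grasp point.
Start: joints at [0.938, 0.245, 1.558, -0, 1.339, -0.174], TCP at [0.288, 0.583, 0.205] pointing down, gripper open.
Joint ranges: [-3.13, 3.13], [-1.02, 2.26], [0.13, 2.54], [-0.95, 4.09], [0.21, 2.88], [-2.74, 2.74]. Speed limits (rad/s): [2.57, 2.57, 3.14, 3.14, 3.14, 3.14].

### API

Orientations are given as a rotation vector (axis times angle).
In Python, from rig import readout, vision, env gives the robot as it stands. The module is installed in compiled form; this text tells all that it offers.
- The arm moves only by the tool play_rows, never from a script. Its argument "series" is a list of rows, each a list of 2 entries, a list of its own where there are three numbers: the shift along the tool's x, y, z in m, then the turn, a rotation vector about the tool's x, y, z in degrees. A call has 1 to 12 rows; each row shifts and turns the commanded pose from where the row before left it, along the tool's axes as they then stand; what a row does not reach is not made up. A row lasts 1/10 s, in which the tool goes at most 50 mm and 8.59 degrees, less where a joint would pass 70% of its speed; a pose out of reach is approached as far as the arm can. A call with a gripper value outside its range is refused whole. "jaw" is the opening, from 0 (shut) to 1 (fully open), set as the call begins (left out, the last holds). The fingers move at their own pace and stop on an object; "force" is the grip in N (left out, the last holds). Time passes only in rows, so rows that do not move let the fingers close. It gives the time, the measured TCP pose, the force, the opening and the grip force at its end, in the units of the state.
- readout.read_state(): the state, without advancing time (a new reading comes with each control period).
- vision.capture(name): name is "scene" or "side" or "wrist"; returns a dict with "img" (480x640x3 uint8, blue, green, red), "camera_matrix" (3x3 intrinsics, pixels), "k1" (the pictures are not rectified: a ray, as slopes to the right and down, at radius r is drawn at 1 + k1 r^2 times it, then the intrinsics apply), "camera_from_world" (4x4, takes a point from world to camera coordinates). Camera axes: x right, y down, z forward; pixel columns grow to the right and rows downward; lengths in m; the calibration is good to about 2 mm. A picture is of the moment at which its call begins. There is no depth.
- env.job_done(): hands the job in; it is judged then, once.
The state is a dict: "time_s": time; "q": joint angles; "qvel": joint speeds; "joint_efforts": joint torques, N m; "position": TCP position; "ee_rot": TCP orientation; "force": force on the tool from outside, world axes, zero at the start; "wrist_torque": the same for the moment, N m; "grip_width": finger opening in m; "grasp_force": force on a finger pad.
Only numpy, scipy, OpenCV 4.12 (cv2) and the standard library are available. Lean on these libraries where they do the work, as an engineer would, in place of code of your own. Each camera call takes 0.05 s, during which the arm holds its last target. There are 200 camera calls.

## Working session

There is one attempt and no reset: what is moved stays moved. The work goes in short steps, Python scripts to look and compute and a tool call to move; the robot and the scene stay as the last step left them, time stands still between calls to the robot, and variables do not carry over. Pictures are saved under pics/ and viewed, at most 10 in all, crops included, and the job is handed in when it is done.

Besides the shell and the picture viewer there is one more tool, called after ">>>" by a JSON object that holds its "method" and its "body". play_rows: Moves the arm, as the interface text tells. Its arguments: {"type":"object","properties":{"series":{"type":"array","items":{"type":"array"}},"jaw":{"type":"number"},"force":{"type":"number"}},"required":["series"]}

```bash
mkdir -p pics
cat > h.py <<'E'
import numpy as np, cv2
from rig import readout, vision, env
from scipy.spatial.transform import Rotation as R
def snap(n,f=None):
    c=vision.capture(n)
    if f: cv2.imwrite('pics/'+f,c['img'])
    return c
def ray(c,u,v):
    K=np.array(c['camera_matrix']);k=c['k1']
    d=np.array([(u-K[0,2])/K[0,0],(v-K[1,2])/K[1,1]]);s=d.copy()
    for _ in range(20): s=d/(1+k*(s@s))
    T=np.array(c['camera_from_world']);Rm=T[:3,:3]
    return -Rm.T@T[:3,3],Rm.T@np.array([s[0],s[1],1])
def pt(c,u,v,z=0):
    o,d=ray(c,u,v);return o+d*(z-o[2])/d[2]
def proj(c,p):
    T=np.array(c['camera_from_world']);q=T[:3,:3]@p+T[:3,3];s=q[:2]/q[2];s=s*(1+c['k1']*(s@s));K=np.array(c['camera_matrix'])
    return np.array([K[0,0]*s[0]+K[0,2],K[1,1]*s[1]+K[1,2]])
E
python3 - <<'E'
from h import *
import pickle
d={}
for n in('scene','side','wrist'):
    d[n]=snap(n,n+'0.png')
    print(n,ray(d[n],320,240))
pickle.dump(d,open('c0.pkl','wb'))
s=readout.read_state();print(s)
E
```

```text
scene (array([ 0.29197322, -0.40658612,  0.68210858]), array([ 0.31553909,  0.56589986, -0.76175272]))
side (array([ 0.59948726, -0.67102778,  0.47199101]), array([-0.06555899,  0.86476105, -0.49789277]))
wrist (array([0.22910098, 0.6121049 , 0.38369277]), array([ 0.19971975, -0.12092597, -0.97256423]))
{'time_s': 0.15, 'q': array([ 9.37903720e-01,  2.45642944e-01,  1.55868801e+00, -7.47098982e-06,
        1.33868102e+00, -1.74110007e-01]), 'qvel': array([ 0.00015663, -0.00189337, -0.00456535,  0.00146605, -0.00063721,
       -0.00112862]), 'joint_efforts': array([ 1.10317371e-03, -4.16268826e+01, -3.14980996e+01,  6.85148849e-02,
        3.16129311e-02, -8.65072161e-05]), 'position': array([0.28759684, 0.58242591, 0.20463006]), 'ee_rot': array([-7.14222464e-01, -3.05876237e+00,  2.05454396e-03]), 'force': array([-0.14315677, -0.04467769,  0.38318444]), 'wrist_torque': array([ 0.01655672,  0.01254346, -0.00520622]), 'grasp_force': 0.0, 'grip_width': 0.09386398874280856}
```

View pics/scene0.png

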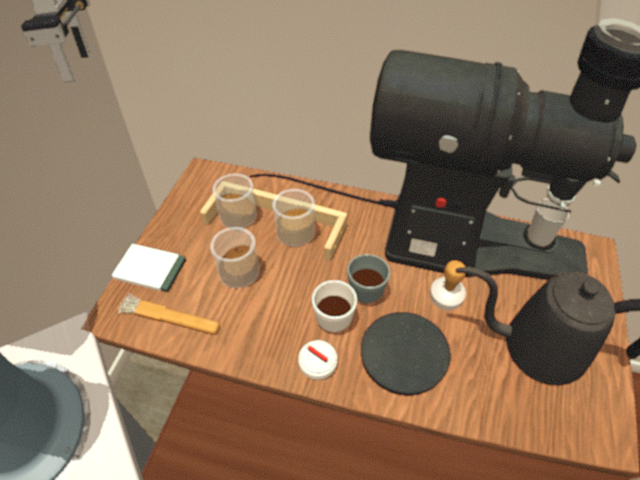

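View pics/side0.png

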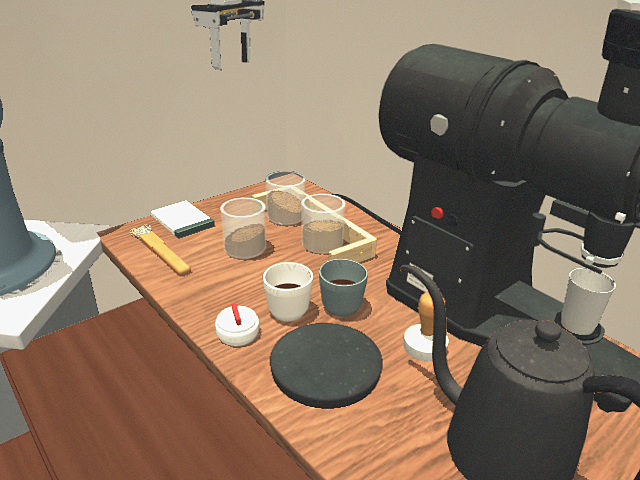

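The scene view shows the rail running from about (205,215) over (228,183) and (345,213) to (330,250). Two jars stand in it at (235,200) and (295,217), and the new jar is in front at (235,257). The cups are at (335,305) and (368,278). The side view agrees. I'll zoom in to get exact pixels.

Run:
```python
import cv2
a=cv2.imread('pics/scene0.png')[160:310,190:390]
cv2.imwrite('pics/crop0.png',cv2.resize(a,None,fx=4,fy=4,interpolation=cv2.INTER_CUBIC))
```

```text
(no output)
```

View pics/crop0.png

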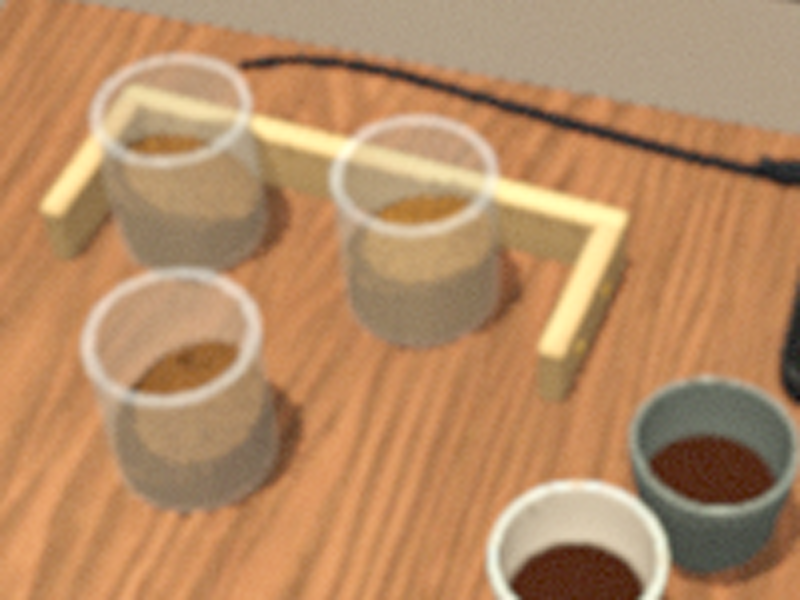

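The crop shows three clean rims centred near (171,109), (414,177) and (172,337). The rail's outer back corners are at (133,87) and (628,215), and its cheek fronts at (45–68,212) and (540–572,350).

Run:
```python
from h import *
import pickle
d=pickle.load(open('c0.pkl','rb'));c=d['scene']
f=lambda x,y,z:pt(c,190+(x+.5)/4-.5,160+(y+.5)/4-.5,z)
def circ(e,z):
    P=np.array([f(*q,z)[:2] for q in e]);A=np.c_[2*P,np.ones(len(P))]
    s=np.linalg.lstsq(A,(P**2).sum(1),rcond=None)[0];return s[:2],2*np.sqrt(s[2]+s[:2]@s[:2])
for n,e in dict(L=[(91,112),(252,105),(168,55),(172,166)],R=[(330,180),(499,175),(412,116),(418,237)],N=[(82,340),(263,335),(168,268),(175,406)]).items(): print(n,circ(e,.08))
BL,BR,FL,FR,FRo,FLi=[f(*q,.036)[:2] for q in[(131,86),(630,215),(44,208),(540,348),(572,353),(68,216)]]
print(BL,BR,FL,FR,FRo,FLi,np.linalg.norm(BR-BL),'exp .260', np.linalg.norm(BL-FL),np.linalg.norm(BR-FRo),'exp .092')
y=(BL-BR)/np.linalg.norm(BL-BR);x=np.array([y[1],-y[0]]);O=(BL+BR)/2-.012*x
print('yaw',np.degrees(np.arctan2(x[1],x[0])),O)
for p in(FL,FLi,FR,FRo):print((p-O)@x,(p-O)@y)
for n,e in dict(L=[(91,112),(252,105),(168,55),(172,166)],R=[(330,180),(499,175),(412,116),(418,237)],N=[(82,340),(263,335),(168,268),(175,406)]).items():
    p=circ(e,.08)[0];print(n,(p-O)@x,(p-O)@y)
g=lambda u,v,z:pt(c,u,v,z)[:2]
for n,(u,v,z) in dict(white=(334,300,.06),grey=(369,272,.06),timer=(318,357,.03)).items():print(n,g(u,v,z))
```

```text
L (array([0.46523169, 0.22976876]), np.float64(0.07379377322377849))
R (array([0.54200419, 0.13728798]), np.float64(0.0742770629252412))
N (array([0.41381993, 0.10485487]), np.float64(0.07445728713249693))
[0.46676293 0.301594  ] [0.63464522 0.10487332] [0.39990926 0.24390671] [0.5591898  0.05629701] [0.56984735 0.0470313 ] [0.40795809 0.23335478] 0.2586184254250253 exp .260 0.08830196378506143 0.08685887030440395 exp .092
yaw 40.47758801762691 [0.54157616 0.19544385]
-0.07630064652975876 0.12882689463811353
-0.07702801228185623 0.11557556360867295
-0.07692925634646258 -0.11727733687736087
-0.07483732455120126 -0.13124374504529926
L -0.035790144952564246 0.07566863622759282
R -0.03742633377082352 -0.04451470509712497
N -0.15598493493388718 0.014025616197189955
white [ 0.50915079 -0.06015792]
grey [ 0.58496974 -0.04177368]
timer [ 0.44806672 -0.11874235]
```

```bash
cat >> h.py <<'E'
YAW=np.radians(40.5);O=np.array([.5439,.1974]);X=np.array([np.cos(YAW),np.sin(YAW)]);Y=np.array([-X[1],X[0]])
def W(x,y): return O+x*X+y*Y
def L(p): p=np.array(p)[:2]-O;return np.array([p@X,p@Y])
def delta(x,y,z):
    s=readout.read_state();Rm=R.from_rotvec(s['ee_rot']).as_matrix();p=np.r_[W(x,y),z]
    Rt=np.c_[np.r_[X,0],np.r_[-(-Y)*-1,0],[0,0,-1]]
    print('now rail',L(s['position']),s['position'][2],'tool delta',Rm.T@(p-s['position']),'turn',np.degrees((R.from_matrix(Rm.T)*R.from_matrix(Rt)).as_rotvec()))
E
python3 - <<'E'
from h import *
import pickle
c=pickle.load(open('c0.pkl','rb'))['scene']
for u,v in[(217,327),(215,320),(165,307),(125,303),(180,290),(178,262),(90,330),(200,380)]:p=pt(c,u,v,.01);print(u,v,p[:2],L(p))
delta(-.22,.014,.205)
E
```

```text
217 327 [0.33729671 0.01472781] [-0.27573847 -0.00472692]
215 320 [0.33932529 0.02845747] [-0.26527923  0.00439574]
165 307 [0.2747223  0.09242228] [-0.2728619   0.09499125]
125 303 [0.21622073 0.13341478] [-0.29072434  0.16415592]
180 290 [0.30842015 0.11290343] [-0.23393641  0.08868024]
178 262 [0.32512661 0.17267076] [-0.18241695  0.12327769]
90 330 [0.14928512 0.10994652] [-0.356864    0.18978172]
200 380 [ 0.28022904 -0.05787799] [-0.36628676 -0.02287431]
now rail [0.05515988 0.45923158] 0.2046300566845205 tool delta [-3.00727941e-01 -4.28377096e-01  1.57620751e-04] turn [-6.57218758e-02  7.02922254e-02  1.13213770e+02]
```

>>> {"method": "play_rows", "body": {"series": [[[-0.025, -0.0357, 0], [0, 0, 0]], [[-0.025, -0.0357, 0], [0, 0, 0]], [[-0.025, -0.0357, 0], [0, 0, 0]], [[-0.025, -0.0357, 0], [0, 0, 0]], [[-0.025, -0.0357, 0], [0, 0, 0]], [[-0.025, -0.0357, 0], [0, 0, 0]], [[-0.025, -0.0357, 0], [0, 0, 0]], [[-0.025, -0.0357, 0], [0, 0, 0]], [[-0.025, -0.0357, 0], [0, 0, 0]], [[-0.025, -0.0357, 0], [0, 0, 0]], [[-0.025, -0.0357, 0], [0, 0, 0]], [[-0.025, -0.0357, 0], [0, 0, 0]]], "jaw": 0.53}}

```text
time_s: 1.35
position: [0.3669, 0.0642, 0.2054]
ee_rot: [0.714, 3.059, 0.0]
force: [1.2, -0.5, -0.1]
grip_width: 0.0499
grasp_force: 0.0
```

>>> {"method": "play_rows", "body": {"series": [[[0, 0, 0], [0, 0, 8]], [[0, 0, 0], [0, 0, 8]], [[0, 0, 0], [0, 0, 8]], [[0, 0, 0], [0, 0, 8]], [[0, 0, 0], [0, 0, 8]], [[0, 0, 0], [0, 0, 8]], [[0, 0, 0], [0, 0, 8]], [[0, 0, 0], [0, 0, 8]], [[0, 0, 0], [0, 0, 8]], [[0, 0, 0], [0, 0, 8]], [[0, 0, 0], [0, 0, 8]], [[0, 0, 0], [0, 0, 8]]]}}

```text
time_s: 2.55
position: [0.3669, 0.0659, 0.2052]
ee_rot: [-2.756, -1.508, 0.001]
force: [0.6, 0.1, -0.3]
grip_width: 0.0499
grasp_force: 0.0
```

>>> {"method": "play_rows", "body": {"series": [[[0, 0, 0], [0, 0, 8]], [[0, 0, 0], [0, 0, 8]], [[0, 0, 0], [0, 0, 1.3]], [[0, 0, 0], [0, 0, 0]], [[0, 0, 0], [0, 0, 0]]]}}

```text
time_s: 3.05
position: [0.367, 0.0658, 0.2053]
ee_rot: [-2.947, -1.088, 0.0]
force: [0.1, -0.1, 0.7]
grip_width: 0.0497
grasp_force: 0.0
```

Run:
```python
from h import *
import pickle
c=snap('wrist','w1.png');pickle.dump(c,open('w1.pkl','wb'))
s=readout.read_state();print(s['q'],s['grip_width'],s['force']);delta(-.22,.014,.205)
for n,x,y in[('N',-.159,.014),('L',-.04,.0757),('R',-.04,-.0445)]:print(n,proj(c,np.r_[W(x,y),.08]))
```

```text
[-1.29248189e-01 -4.80976663e-01  2.21953443e+00  1.87427083e-05
  1.40314336e+00  7.34699103e-01] 0.05000193948626349 [-0.3113784   0.86773476  0.1557894 ]
now rail [-0.2199085   0.01481265] 0.20538960219463703 tool delta [-9.14712358e-05  8.12691355e-04  3.89532112e-04] turn [-0.0053216   0.00338068 -0.00071276]
N [328.67893386 159.14247847]
L [249.18208472   4.63484184]
R [404.23022084   4.58695907]
```

View pics/w1.png

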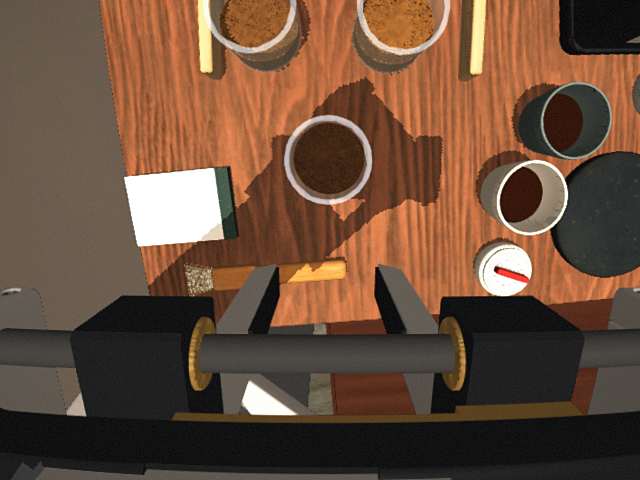

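The wrist view shows the new jar's rim at (329,160), where the estimate put it. The rail jars at about (252,8) and (403,8) also match, and the brush is clear of the fingers. I'll go down behind the jar.

>>> {"method": "play_rows", "body": {"series": [[[0, 0, 0.03], [0, 0, 0]], [[0, 0, 0.03], [0, 0, 0]], [[0, 0, 0.03], [0, 0, 0]], [[0, 0, 0.03], [0, 0, 0]], [[0, 0, 0.03], [0, 0, 0]], [[0, 0, 0.02], [0, 0, 0]], [[0, 0, 0.015], [0, 0, 0]], [[0, 0, 0], [0, 0, 0]], [[0, 0, 0], [0, 0, 0]]]}}

```text
time_s: 4.0
position: [0.3673, 0.0658, 0.0207]
ee_rot: [-2.948, -1.086, 0.0]
force: [0.2, -0.9, -0.5]
grip_width: 0.0497
grasp_force: 0.0
```

>>> {"method": "play_rows", "body": {"series": [[[0.006, 0, 0], [0, 0, 0]], [[0.006, 0, 0], [0, 0, 0]], [[0.006, 0, 0], [0, 0, 0]], [[0.004, 0, 0], [0, 0, 0]], [[0.004, 0, 0], [0, 0, 0]], [[0.004, 0, 0], [0, 0, 0]], [[0.004, 0, 0], [0, 0, 0]], [[0.004, 0, 0], [0, 0, 0]], [[0.004, 0, 0], [0, 0, 0]], [[0, 0, 0], [0, 0, 0]]]}}

```text
time_s: 5.0
position: [0.3995, 0.0934, 0.0204]
ee_rot: [-2.948, -1.085, -0.001]
force: [1.1, 0.2, 0.2]
grip_width: 0.0499
grasp_force: 0.0
```

```bash
cat > look.py <<'E'
from h import *
import sys
s=readout.read_state();print('t',s['time_s'],'rail',L(s['position']),s['position'][2],'F rail',s['force'][:2]@X,s['force'][:2]@Y,s['force'][2])
c=snap('scene');a=c['img'][150:300,190:390];cv2.imwrite('pics/%s.png'%sys.argv[1],cv2.resize(a,None,fx=4,fy=4,interpolation=cv2.INTER_CUBIC))
import pickle;pickle.dump(c,open('last.pkl','wb'))
E
python3 look.py a1
```

```text
t 5.0 rail [-0.17734724  0.01468226] 0.0204451433660763 F rail 0.9914437302276101 -0.5638177972396492 0.22905932649091565
```

View pics/a1.png

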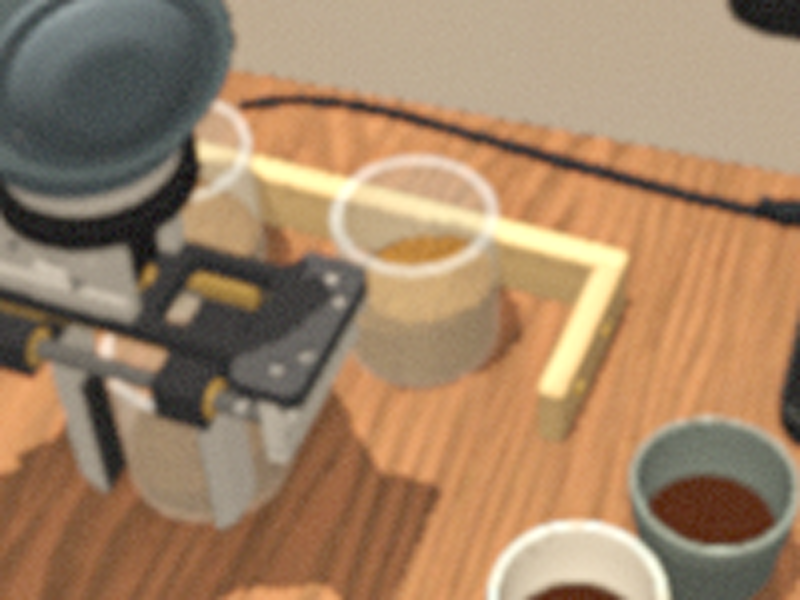

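The gripper hides most of it, but the right jar and the rail have not moved. I'll go on towards contact with the right neighbour.

>>> {"method": "play_rows", "body": {"series": [[[0.005, 0.0004, 0], [0, 0, 0]], [[0.005, 0.0004, 0], [0, 0, 0]], [[0.005, 0.0004, 0], [0, 0, 0]], [[0.005, 0.0004, 0], [0, 0, 0]], [[0.005, 0.0004, 0], [0, 0, 0]], [[0.005, 0.0004, 0], [0, 0, 0]], [[0.005, 0.0004, 0], [0, 0, 0]], [[0.005, 0.0004, 0], [0, 0, 0]], [[0.005, 0.0004, 0], [0, 0, 0]], [[0.004, 0.0004, 0], [0, 0, 0]], [[0, 0, 0], [0, 0, 0]]]}}

```text
time_s: 6.15
position: [0.4396, 0.1221, 0.0206]
ee_rot: [2.948, 1.085, 0.001]
force: [0.5, 0.6, 0.5]
grip_width: 0.0498
grasp_force: 0.0
```

```bash
cat > wl.py <<'E'
from h import *
import sys,pickle
s=readout.read_state();print('t',s['time_s'],'rail',L(s['position']),s['position'][2],'F rail',s['force'][:2]@X,s['force'][:2]@Y,s['force'][2],'yaw',s['wrist_torque'][2])
c=snap('wrist',sys.argv[1]+'.png');pickle.dump(c,open('lastw.pkl','wb'))
for n,x,y in[('N',s and L(s['position'])[0]+.0346,L(s['position'])[1]),('L',-.04,.0757),('R',-.04,-.0445)]:print(n,proj(c,np.r_[W(x,y),.08]))
E
python3 wl.py b1
```

```text
t 6.15 rail [-0.12822374  0.01043511] 0.020616264781883626 F rail 0.7442651853653893 0.13477446297283832 0.5236114949789937 yaw 0.006915771369914116
N [328.91938318 245.4628316 ]
L [124.98671169  83.2693637 ]
R [501.38146696  81.52855403]
```

View pics/b1.png

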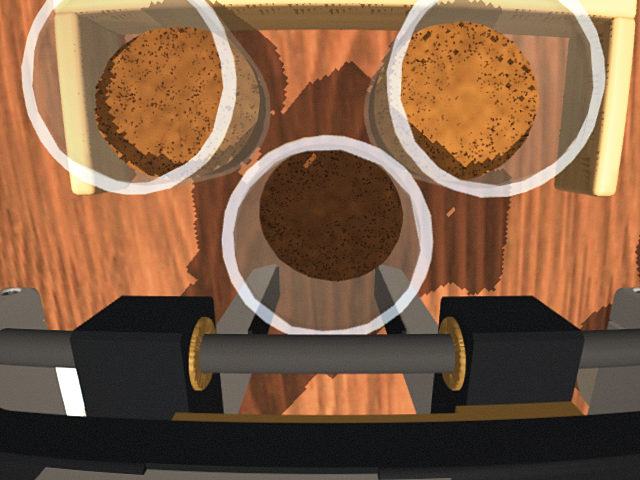

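The wrist view is clear. The new jar's rim is at (328,236), just about touching the right jar at (496,89). The left jar at (129,87) is still about 7 mm off. I'll push diagonally to carry the right jar sideways.

>>> {"method": "play_rows", "body": {"series": [[[0.0015, 0.0016, 0], [0, 0, 0]], [[0.0015, 0.0016, 0], [0, 0, 0]], [[0.0015, 0.0016, 0], [0, 0, 0]], [[0.0015, 0.0016, 0], [0, 0, 0]], [[0.0015, 0.0016, 0], [0, 0, 0]], [[0.0015, 0.0016, 0], [0, 0, 0]], [[0, 0, 0], [0, 0, 0]]]}}

```text
time_s: 6.9
position: [0.4494, 0.1204, 0.0199]
ee_rot: [-2.946, -1.085, 0.011]
force: [-11.3, 1.4, 10.1]
grip_width: 0.05
grasp_force: 7.3
```

```bash
python3 wl.py b2
```

```text
t 6.9 rail [-0.12184887  0.00282666] 0.019925918104398997 F rail -7.6723235877352804 8.368618333904141 10.07995183484859 yaw 0.2057531749456211
N [328.07764883 247.23896118]
L [102.34945087 105.53660676]
R [477.79043503 102.34742296]
```

View pics/b2.png

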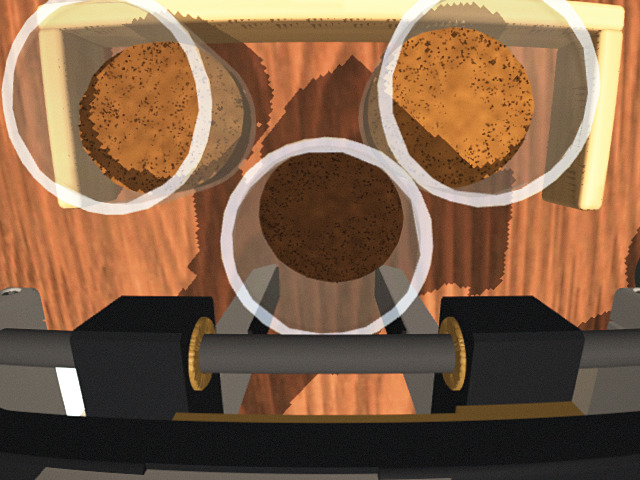

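The push works. The right jar moved about 6 mm sideways and to the back, at roughly 11 N. I'll make the push more sideways and relieve the downward press a little.

>>> {"method": "play_rows", "body": {"series": [[[-0.001, 0.001, -0.0003], [0, 0, 0]], [[0, 0.0015, -0.0002], [0, 0, 0]], [[0, 0.0015, -0.0002], [0, 0, 0]], [[0, 0.0015, 0], [0, 0, 0]], [[0, 0.0015, 0], [0, 0, 0]]]}}

```text
time_s: 7.45
position: [0.4511, 0.115, 0.02]
ee_rot: [-2.943, -1.085, 0.017]
force: [-18.2, 2.3, 12.9]
grip_width: 0.05
grasp_force: 9.4
```

```bash
cat > trk.py <<'E'
from h import *
import sys
# rims: bright, unsaturated -> fit circles by Hough, rail coords at z=.08
s=readout.read_state();print('t',s['time_s'],'tcp',L(s['position']).round(4),s['position'][2].round(4),'F',(s['force'][:2]@X).round(1),(s['force'][:2]@Y).round(1),s['force'][2].round(1))
c=snap('wrist',sys.argv[1]+'.png') if sys.argv[1]!='b2' else __import__('pickle').load(open('lastw.pkl','rb'))
hsv=cv2.cvtColor(c['img'],cv2.COLOR_BGR2HSV)
m=((hsv[...,1]<60)&(hsv[...,2]>150)).astype(np.uint8)
m=cv2.copyMakeBorder(m*255,120,0,120,120,cv2.BORDER_CONSTANT)
h=cv2.HoughCircles(cv2.GaussianBlur(m,(5,5),1),cv2.HOUGH_GRADIENT,2,90,param1=100,param2=60,minRadius=96,maxRadius=114)
yy,xx=np.nonzero(m)
for u,v,r in (h[0] if h is not None else []):
    for _ in range(6):
        k=abs(np.hypot(xx-u,yy-v)-r)<9;A=np.c_[2*xx[k],2*yy[k],np.ones(k.sum())]
        q=np.linalg.lstsq(A,xx[k]**2+yy[k]**2.,rcond=None)[0];u,v,r=q[0],q[1],np.sqrt(q[2]+q[0]**2+q[1]**2)
    p=L(pt(c,u-120,v-120,.08));print('px',round(u-120),round(v-120),'r',r.round(1),'n',k.sum(),'rail',p.round(4))
E
python3 trk.py b3
```

```text
t 7.45 tcp [-0.1241 -0.0024] 0.02 F -12.4 13.6 12.9
px 326 241 r 98.7 n 7103 rail [-0.0872 -0.0018]
px 482 85 r 107.6 n 6819 rail [-0.0369 -0.0508]
px 92 95 r 103.8 n 4185 rail [-0.0387  0.0735]
```

It is binding: 18 N, with the tool pressing down. I'll ease back, shift to the left and go in deeper, so the contact acts more sideways.

>>> {"method": "play_rows", "body": {"series": [[[-0.004, -0.001, -0.0003], [0, 0, 0]], [[-0.004, -0.003, 0], [0, 0, 0]], [[0, -0.004, 0], [0, 0, 0]], [[0.002, -0.004, 0], [0, 0, 0]], [[0.002, -0.003, 0], [0, 0, 0]], [[0.002, -0.002, 0], [0, 0, 0]], [[0, 0, 0], [0, 0, 0]]]}}

```text
time_s: 8.2
position: [0.4436, 0.1264, 0.0215]
ee_rot: [-2.948, -1.086, -0.001]
force: [0.1, -1.0, -0.8]
grip_width: 0.0497
grasp_force: 0.0
```

```bash
python3 trk.py b4
```

```text
t 8.2 tcp [-0.1224  0.0112] 0.0215 F -0.5 -0.9 -0.8
px 343 225 r 98.7 n 7797 rail [-0.0807  0.0065]
px 519 94 r 102.8 n 6516 rail [-0.0375 -0.0504]
px 133 99 r 103.0 n 6476 rail [-0.0389  0.0746]
```

>>> {"method": "play_rows", "body": {"series": [[[0.001, -0.0015, 0], [0, 0, 0]], [[0.001, -0.0015, 0], [0, 0, 0]], [[0.0015, -0.001, 0], [0, 0, 0]], [[0.0015, 0, 0], [0, 0, 0]], [[0.0015, 0, 0], [0, 0, 0]], [[0.0015, 0, 0], [0, 0, 0]], [[0, 0, 0], [0, 0, 0]]]}}

```text
time_s: 8.95
position: [0.447, 0.1343, 0.0215]
ee_rot: [-2.948, -1.085, -0.0]
force: [0.0, -0.2, 0.7]
grip_width: 0.0498
grasp_force: 0.3
```

```bash
python3 trk.py b5
```

```text
t 8.95 tcp [-0.1146  0.015 ] 0.0215 F -0.1 -0.2 0.7
px 145 120 r 103.4 n 7319 rail [-0.038   0.0748]
px 528 115 r 102.5 n 7192 rail [-0.0364 -0.0503]
px 341 226 r 98.7 n 7594 rail [-0.0734  0.0107]
```

>>> {"method": "play_rows", "body": {"series": [[[0, 0.002, 0], [0, 0, 0]], [[0, 0.002, 0], [0, 0, 0]], [[0, 0.002, -0.0001], [0, 0, 0]], [[0, 0.0015, -0.0001], [0, 0, 0]], [[0.0003, 0.0015, -0.0001], [0, 0, 0]], [[0.0003, 0.0015, -0.0001], [0, 0, 0]], [[0.0003, 0.0015, -0.0001], [0, 0, 0]], [[0, 0, 0], [0, 0, 0]]]}}

```text
time_s: 9.8
position: [0.4548, 0.1257, 0.0217]
ee_rot: [-2.948, -1.085, 0.002]
force: [-2.6, 0.7, 0.7]
grip_width: 0.0499
grasp_force: 1.2
```

```bash
python3 trk.py b6
```

```text
t 9.8 tcp [-0.1144  0.0033] 0.0217 F -1.5 2.2 0.7
px 498 113 r 104.2 n 7735 rail [-0.0358 -0.0517]
px 312 226 r 98.5 n 7548 rail [-0.0732  0.0091]
px 115 122 r 102.5 n 6312 rail [-0.0378  0.0739]
```

>>> {"method": "play_rows", "body": {"series": [[[0.0002, 0.0015, -0.0001], [0, 0, 0]], [[0.0002, 0.0015, -0.0001], [0, 0, 0]], [[0.0002, 0.0015, -0.0001], [0, 0, 0]], [[0.0002, 0.0015, -0.0001], [0, 0, 0]], [[0.0002, 0.0015, -0.0001], [0, 0, 0]], [[0.0002, 0.0015, -0.0001], [0, 0, 0]], [[0, 0, 0], [0, 0, 0]]]}}

```text
time_s: 10.55
position: [0.4624, 0.1194, 0.0227]
ee_rot: [2.948, 1.085, 0.001]
force: [-1.4, -0.2, -0.8]
grip_width: 0.0496
grasp_force: 0.5
```

```bash
python3 trk.py b7
```

```text
t 10.55 tcp [-0.1126 -0.0064] 0.0227 F -1.2 0.7 -0.8
px 326 237 r 96.8 n 7253 rail [-0.0756 -0.0054]
px 505 119 r 102.6 n 7586 rail [-0.0358 -0.0645]
px 87 129 r 99.6 n 5755 rail [-0.0381  0.0749]
```

The right jar now slides easily at 1–2 N. I'll continue.

>>> {"method": "play_rows", "body": {"series": [[[0.0004, 0.0015, 0], [0, 0, 0]], [[0.0004, 0.0015, 0], [0, 0, 0]], [[0.0004, 0.0015, 0], [0, 0, 0]], [[0.0004, 0.0015, 0], [0, 0, 0]], [[0.0004, 0.0015, 0], [0, 0, 0]], [[0.0004, 0.0015, 0], [0, 0, 0]], [[0, 0, 0], [0, 0, 0]]]}}

```text
time_s: 11.3
position: [0.4662, 0.1151, 0.0221]
ee_rot: [-2.944, -1.085, 0.013]
force: [-13.4, 3.0, 10.6]
grip_width: 0.05
grasp_force: 7.7
```

```bash
python3 trk.py b8
```

```text
t 11.3 tcp [-0.1125 -0.0122] 0.0221 F -8.2 11.0 10.6
px 326 240 r 97.1 n 7152 rail [-0.0758 -0.0116]
px 503 119 r 105.9 n 7195 rail [-0.0355 -0.0692]
px 64 133 r 102.2 n 4960 rail [-0.0387  0.077 ]
```

Bound again at about 13 N. I'll ease off, re-centre in the wider gap and go deeper.

>>> {"method": "play_rows", "body": {"series": [[[-0.004, -0.002, 0], [0, 0, 0]], [[-0.002, -0.004, 0], [0, 0, 0]], [[0, -0.004, 0], [0, 0, 0]], [[0, -0.004, 0], [0, 0, 0]], [[0.002, -0.004, 0], [0, 0, 0]], [[0.003, -0.003, 0], [0, 0, 0]], [[0.003, 0, 0], [0, 0, 0]], [[0.003, 0, 0], [0, 0, 0]], [[0, 0, 0], [0, 0, 0]]]}}

```text
time_s: 12.25
position: [0.4603, 0.1338, 0.0226]
ee_rot: [-2.948, -1.085, -0.001]
force: [0.0, -1.0, -0.6]
grip_width: 0.0501
grasp_force: 0.0
```

```bash
python3 trk.py b9
```

```text
t 12.25 tcp [-0.1048  0.0059] 0.0226 F -0.7 -0.8 -0.6
px 341 225 r 97.8 n 7677 rail [-0.0634  0.0018]
px 130 147 r 103.6 n 5181 rail [-0.0366  0.0725]
px 553 145 r 99.3 n 5904 rail [-0.0361 -0.0696]
```

>>> {"method": "play_rows", "body": {"series": [[[0.002, 0, 0], [0, 0, 0]], [[0.002, 0, 0], [0, 0, 0]], [[0.002, 0, 0], [0, 0, 0]], [[0.002, 0, 0], [0, 0, 0]], [[0, 0, 0], [0, 0, 0]]]}}

```text
time_s: 12.8
position: [0.4662, 0.1389, 0.0226]
ee_rot: [-2.948, -1.085, -0.0]
force: [0.1, -0.3, 0.0]
grip_width: 0.0499
grasp_force: 0.3
```

```bash
python3 trk.py b10
```

```text
t 12.8 tcp [-0.0971  0.006 ] 0.0226 F -0.1 -0.3 0.0
px 138 167 r 106.5 n 5480 rail [-0.0355  0.0702]
px 335 230 r 97.5 n 7647 rail [-0.0574  0.0038]
px 546 166 r 99.1 n 5520 rail [-0.0354 -0.068 ]
```

View pics/b10.png

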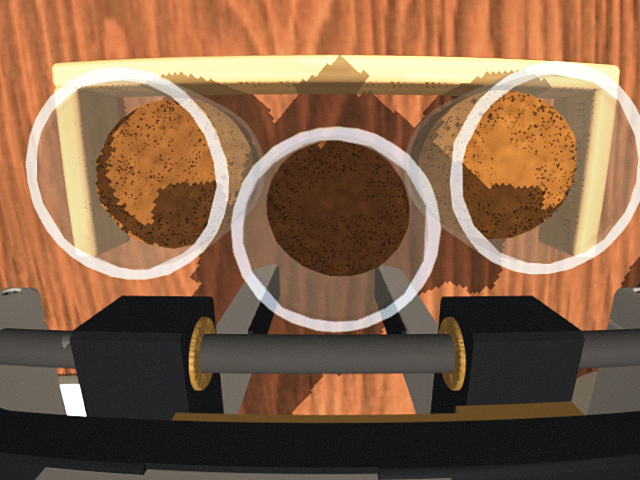

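The rims are at (128,173), (336,229) and (553,167). The outer two are about 150 mm apart and need 146 mm, so the new jar now fits. I'll go straight in.

>>> {"method": "play_rows", "body": {"series": [[[0.002, 0.0003, 0], [0, 0, 0]], [[0.002, 0.0003, 0], [0, 0, 0]], [[0.002, 0.0003, 0], [0, 0, 0]], [[0.002, 0.0003, 0], [0, 0, 0]], [[0.002, 0, 0], [0, 0, 0]], [[0.002, 0, 0], [0, 0, 0]], [[0.002, 0, 0], [0, 0, 0]], [[0, 0, 0], [0, 0, 0]]]}}

```text
time_s: 13.65
position: [0.4776, 0.147, 0.0225]
ee_rot: [-2.948, -1.085, -0.0]
force: [-0.2, -0.8, 0.1]
grip_width: 0.0498
grasp_force: 0.6
```

```bash
python3 trk.py b11
```

```text
t 13.65 tcp [-0.0831  0.0047] 0.0225 F -0.7 -0.5 0.1
px 327 237 r 96.9 n 7223 rail [-0.0461  0.0054]
px 540 205 r 95.0 n 5151 rail [-0.0349 -0.0688]
px 131 201 r 100.2 n 4582 rail [-0.0331  0.0729]
```

>>> {"method": "play_rows", "body": {"series": [[[0.0015, 0.0003, 0], [0, 0, 0]], [[0.0015, 0.0003, 0], [0, 0, 0]], [[0.0015, 0.0003, 0], [0, 0, 0]], [[0.0015, 0, 0], [0, 0, 0]], [[0.001, 0, 0], [0, 0, 0]], [[0.001, 0, 0], [0, 0, 0]], [[0, 0, 0], [0, 0, 0]]]}}

```text
time_s: 14.4
position: [0.4842, 0.1515, 0.0226]
ee_rot: [-2.948, -1.085, -0.0]
force: [0.2, -0.5, -0.4]
grip_width: 0.0495
grasp_force: 0.7
```

```bash
python3 trk.py b12
```

```text
t 14.4 tcp [-0.0752  0.0038] 0.0226 F -0.2 -0.6 -0.4
px 327 238 r 96.9 n 7256 rail [-0.0383  0.0046]
px 524 220 r 102.4 n 3913 rail [-0.032  -0.0642]
px 118 235 r 98.6 n 3983 rail [-0.037   0.0784]
```

>>> {"method": "play_rows", "body": {"series": [[[0.001, 0, 0], [0, 0, 0]], [[0.001, 0, 0], [0, 0, 0]], [[0.001, 0, 0], [0, 0, 0]], [[0, 0, 0], [0, 0, 0]]]}}

```text
time_s: 14.85
position: [0.4865, 0.1534, 0.0226]
ee_rot: [-2.948, -1.085, -0.0]
force: [-0.8, -1.5, -0.4]
grip_width: 0.05
grasp_force: 0.8
```

```bash
python3 trk.py b13
```

```text
t 14.85 tcp [-0.0722  0.0038] 0.0226 F -1.6 -0.6 -0.4
px 327 238 r 96.9 n 7239 rail [-0.0353  0.0046]
px 132 229 r 98.4 n 3586 rail [-0.032   0.0727]
px 520 227 r 104.1 n 3794 rail [-0.0317 -0.0633]
```

View pics/b13.png

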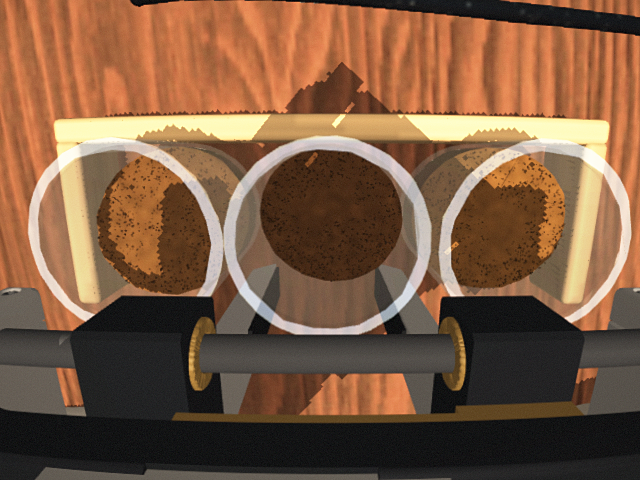

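All three rims are level, with their top edges at rows 137–139. One last nudge until it meets the back.

>>> {"method": "play_rows", "body": {"series": [[[0.0007, 0, 0], [0, 0, 0]], [[0.0007, 0, 0], [0, 0, 0]], [[0, 0, 0], [0, 0, 0]]]}}

```text
time_s: 15.2
position: [0.4871, 0.1539, 0.0226]
ee_rot: [2.948, 1.085, -0.002]
force: [-2.6, -5.3, 3.1]
grip_width: 0.05
grasp_force: 2.5
```

```bash
python3 trk.py b14
```

```text
t 15.2 tcp [-0.0714  0.0038] 0.0226 F -5.4 -2.4 3.1
px 327 238 r 96.9 n 7241 rail [-0.0346  0.0046]
px 519 229 r 105.4 n 3726 rail [-0.0316 -0.0628]
px 133 231 r 98.5 n 3532 rail [-0.0319  0.0727]
```

It is seated, with the force rising to 5 N. Now I'll withdraw.

>>> {"method": "play_rows", "body": {"series": [[[-0.002, 0, 0], [0, 0, 0]], [[-0.004, 0, 0], [0, 0, 0]], [[-0.01, 0, 0], [0, 0, 0]], [[-0.015, 0, 0], [0, 0, 0]], [[-0.02, 0, 0], [0, 0, 0]], [[-0.02, 0, 0], [0, 0, 0]], [[-0.02, 0, 0], [0, 0, 0]], [[0, 0, 0], [0, 0, 0]]]}}

```text
time_s: 16.05
position: [0.416, 0.0945, 0.022]
ee_rot: [-2.949, -1.082, 0.002]
force: [1.0, 0.1, -0.8]
grip_width: 0.0499
grasp_force: 0.0
```

>>> {"method": "play_rows", "body": {"series": [[[0, 0, -0.02], [0, 0, 0]], [[0, 0, -0.04], [0, 0, 0]], [[0, 0, -0.04], [0, 0, 0]], [[0, 0, -0.04], [0, 0, 0]], [[0, 0, -0.04], [0, 0, 0]], [[0, 0, -0.03], [0, 0, 0]], [[0, 0, 0], [0, 0, 0]], [[0, 0, 0], [0, 0, 0]]]}}

```text
time_s: 16.85
position: [0.4185, 0.0955, 0.2327]
ee_rot: [2.948, 1.085, 0.002]
force: [0.4, -0.2, -0.4]
grip_width: 0.0495
grasp_force: 0.0
```

Run:
```python
from h import *
c=snap('wrist');s=snap('side')
a=cv2.resize(c['img'][0:300,100:560],None,fx=1.2,fy=1.2);b=cv2.resize(s['img'][150:300,180:400],None,fx=1.5,fy=1.5,interpolation=cv2.INTER_CUBIC)
o=np.zeros((a.shape[0]+b.shape[0],max(a.shape[1],b.shape[1]),3),np.uint8);o[:a.shape[0],:a.shape[1]]=a;o[a.shape[0]:,:b.shape[1]]=b
cv2.imwrite('pics/end.png',o);print(o.shape)
```

```text
(585, 552, 3)
```

View pics/end.png

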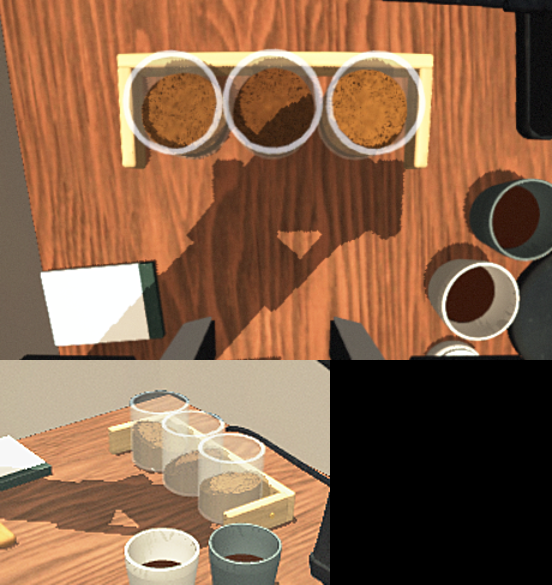

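The three jars stand upright in one row, with rims at (172,104), (272,103) and (375,104) against the back. Nothing else has moved, so I'll hand it in.

```bash
python3 -c "
from rig import env;print(env.job_done())"
```

```text
the job is handed in; nothing more can be done
None
```

The third jar is in the gap and all three jars stand upright in one row at the back of the rail, but it bound twice on the way in and the push briefly peaked at about 18 N (over your 10–15 N) before I eased it off. The job is handed in at about 17 s, and I saw nothing else disturbed in the final pictures.

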